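# Restock the spice rack and swing its retaining bar home

## Task

Set the spice jar that was left out on the worktop down upright in the empty bay of the small wooden spice rack and let go of it. Then swing the rack's stiff retaining bar shut by its free end until it bears on the rubber stop and the sprung buffer is pushed all the way in, lean on it firmly for a moment without forcing it, and leave it resting against the stop. Leave everything else where it is.

Things in the scene. Friction and masses are not known exactly. Their poses are not given: they have to be found in the camera images.
- rack: Low rack of light wood, fixed to the worktop. Origin: on the worktop, midway between its two jar bays; x to its back (away from the robot), y to its left, z up. Base board 8 mm thick, x -75 to +40, y +-117 mm. Bays at y +31.5 (occupied) and -31.5 mm (empty). Over the worktop the back wall is 37 mm high, the front lip 25, the dividers 33. Pivot post at x -60, y +95 mm.
- bay (a point): Centre of the floor of the empty bay, 8 mm above the worktop; inside, the bay is 60 mm along the rack's x by 57 mm along its y. Its axes are the rack's.
- bar: Wooden retaining bar, 14 mm wide, 22 mm high, level, on an upright pin. Origin: on the pin, at mid-height, 51 mm over the worktop. It runs along its own -y to its free end 228 mm away. Push on its -x face; its +x face meets the stop. Starts 0.35 to 0.65 rad open, free end towards the robot; shuts by moving the free end to the back, its x axis coming into line with the rack's. Stays where left.
- bar_end (a point): Point on the bar's centre line 215 mm from the pin, 13 mm short of the free end, at mid-height; a good place to push. Axes as the bar's. The pivot is stiff: 3.5 to 4 N here keep the bar moving. Pressing here with the bar at the stop, the hand gives 0.86 times the force on the stop plus what the stiff pivot takes, 0 to 3.8 N; 10.5 to 14 N by hand is right.
- stop: Wooden stop post, 30 x 26 x 62 mm, on the rack beyond the empty bay, at rack x +10, y -90 mm. Origin: centre of its underside, 8 mm over the worktop; axes as the rack's. Carries the screw and buffer that meet the bar 185 mm from the pin. Press the bar on them with at least 7 N for a third of a second; over 20 N between bar and stop is forcing it.
- jar: The spice jar left out on the worktop: a clear jar with a dark screw cap, 41 mm in diameter, 105 mm tall, 0.08 to 0.15 kg. Origin: centre of its underside; z up.
- jar_in_rack: A like spice jar, 41 mm in diameter and 105 mm tall, standing in the rack's other bay, the one nearer the pin; it stays there. Origin: centre of its underside.
- honey_pot: Turned wooden honey pot, 76 mm in diameter, 82 mm tall, standing near the jar; to be left alone. Origin: centre of its underside.
- mug: Grey mug, 81 mm in diameter, 88 mm tall, with a handle, standing behind the rack; to be left alone. Origin: centre of its underside.
- stop_face (a point): Where the screw leaves the post's front face, at the bar's height. A steel screw with a black rubber buffer, 20 mm across, points from here to the rack's -x. How far it is screwed out differs and is not measured: the free buffer's tip is 53 to 67 mm from here, met with the bar 0.02 to 0.11 rad open. It gives 5 mm on a weak spring (1.3 to 2.9 N), then is solid; the stiff bar then keeps it in.
Things that resemble listed ones, but are neither listed nor needed, are in the scene too. What is shaped like the jar but green is not meant.

How it is judged:
By the outcome, as a careful person would: the job done as asked, in the order asked, and still so for the second after the job is handed in, with the robot touching nothing.
It also fails if it takes over 72 s, if anything falls off the work surface, if the arm or the gripper's body presses on something with over 40 N, if the wrist force passes 120 N, or if a joint passes its speed limit or range.

## Robot

A 7-joint arm with a two-finger parallel gripper is mounted at the origin on a cart in front of the work surface, level with it; the furniture and walls round the work are solid. World frame = base frame: x ahead of the robot, y to its left, z up, the work surface at z = 0. Lengths are in m, angles in degrees, forces in N, time in s.
With the tool pointing down it reaches from about 0.425 to 1.025 m from the base axis. Payload 9.4 kg.
Tool frame: the origin (TCP) lies where the fingers leave the gripper's body, on its centre line; the fingertips stand 84 mm ahead of it and the grasp point (between the pads) lies env.grip_depth ahead of it (env.grip_depth is the distance from the TCP to the grasp point, in m); z points along the fingers, y is the direction in which the jaws open and shut (so a half turn about z gives the same grasp; the last joint's range is limited). The gripper opens to 93 mm and grips with 3 to 60 N. Pads are 15 mm wide; open, the fingers measure 128 mm over their backs; the gripper's body (75 mm by 188 mm) begins 65 mm behind the grasp point.
Start: joints at [-70.629, 34.337, -0.143, 91.639, 0.103, 54.024, -4.572], TCP at [0.292, 0.664, 0.303] pointing down, gripper open.
Joint ranges: [-147.43, 147.43], [-19.82, 112.94], [-74.19, 73.91], [6.32, 146.72], [-59.91, 239.91], [6.04, 106.73], [-150.56, 150.56]. Speed limits (degrees/s): [127.2, 127.2, 172.46, 172.46, 180, 180, 180].

## Interface

Orientations are given as [roll, pitch, yaw] about the fixed x, y, z axes, in that order (R = Rz(yaw) Ry(pitch) Rx(roll)).
In Python, from station import env gives the robot as it stands. The module is installed in compiled form; this text tells all that it offers.
- The arm moves only by the shell command python3 -m crank 'ROWS' [FORCE]. ROWS is text: rows parted by semicolons, each of 5 numbers parted by spaces: the opening in per cent of the stroke, from 0 (shut) to 100 (fully open), then the shift along the world's x, y, z in mm, then the turn about the world's z in rad. In form: hand tx ty tz twist; .... A call has exactly 5 rows; each row is the pose to reach, as a shift and turn from the pose measured when the call began; what a row does not reach only later rows make up. A row lasts 1/12 s, in which the tool goes at most 41.7 mm and 7.16 degrees, less where a joint would pass 70% of its speed; a pose out of reach is approached as far as the arm can. A call with a gripper value outside its range is refused whole. The fingers move at their own pace and stop on an object; FORCE is the grip in N (left out, the last holds). Time passes only in rows, so rows that repeat a pose let the fingers close, or fill a call up. It gives the time, the measured TCP pose, the force and the opening at its end, in the units of the state.
- env.state(): the state, without advancing time (a new reading comes with each control period).
- env.camera(name): name is "scene" or "top"; returns a dict with "img" (420x560x3 uint8, red, green, blue), "fovy" (degrees; the focal length in pixels is half the picture's height over the tangent of half this angle, whatever the lens; pixels are square), "cx", "cy" (the principal point, pixels), "dist_coeffs" ([k1, k2, p1, p2, k3] as OpenCV has them; the pictures are not rectified), "R" (3x3) and "t" (3): a world point X has camera coordinates R X + t. Camera axes: x right, y down, z forward; pixel columns grow to the right and rows downward; lengths in m; the calibration is good to about 2 mm. A picture is of the moment at which its call begins. There is no depth.
- env.sign_off(): hands the job in, once; it reports no verdict.
Trained networks look in a picture, given as the dict that the camera call returned (one of the last four; its "shot" number tells which), for a name from the list of things; names that differ only in an ending like _2 or _b are one class to them, and where a whole thing is asked for, a point or a joint stands for the part that bears it (a point fixed in the world has none). Each returns a list of dicts, best first, with "p" (0 to 1); they miss things now and then, are a little off and sometimes report something else, mostly with a low value. They report only what shows in the picture. A call takes as long as a camera call. They do not tell look-alikes from the thing itself.
- env.spot_in(target, picture): "position" ([column, row] in pixels, amid what is visible of it).
- env.outline_of(target, picture): "region" (420x560 bool, what is visible of it) and "position" ([column, row] in pixels, amid what is visible of it).
The state is a dict: "clock": time; "joints": joint angles; "joint_velocities": joint speeds; "effort": joint torques, N m; "ee_pos": TCP position; "orientation": TCP orientation; "contact_force": force on the tool from outside, world axes, zero at the start; "moment": the same for the moment, N m; "gripper_width": opening from 0.0 (shut) to 1.0 (fully open).
Only numpy, scipy, OpenCV 4.12 (cv2) and the standard library are available. Lean on these libraries where they do the work, as an engineer would, in place of code of your own. Each camera call takes 0.05 s, during which the arm holds its last target.

## Working session

There is one attempt and no reset: what is moved stays moved. The work goes in short steps, Python scripts to look and compute and a shell command to move; the robot and the scene stay as the last step left them, time stands still between calls to the robot, and variables do not carry over. Pictures are saved under pics/ and viewed, and the job is handed in when it is done.

```bash
mkdir -p pics; ls
python3 - <<'E'
from station import env
import cv2
print(env.state(), env.grip_depth)
for n in ("scene","top"):
    c=env.camera(n); cv2.imwrite(f"pics/{n}0.png",c["img"][:,:,::-1])
    print(n,c["fovy"],c["cx"],c["cy"],c["dist_coeffs"],c["R"],c["t"])
    for k in ["rack","bar","stop","jar","honey_pot","mug"]:
        print(k,[(round(d["p"],2),[round(float(x),1) for x in d["position"]],) for d in env.spot_in(k,c)])
E
```

```text
pics
{'clock': 0.0, 'joints': array([-70.62838741,  34.38364607,  -0.14624719,  91.67916821,
         0.10402172,  54.02588771,  -4.57197431]), 'joint_velocities': array([-0.03739259, -0.01521775,  0.06522854, -0.00220498, -0.01116797,
       -0.03403336,  0.01568758]), 'effort': array([ 7.16183858e-04, -7.65054631e+01,  1.49757631e+00, -2.52340043e+01,
       -5.24478802e-02,  1.69122953e-02,  1.49023990e-04]), 'ee_pos': array([0.29203927, 0.66319154, 0.30188172]), 'orientation': array([-1.79911830e+02,  8.55345124e-03,  1.56238347e+02]), 'contact_force': array([ 0.31202816, -0.51481804,  0.24754737]), 'moment': array([ 0.02173604, -0.0063368 ,  0.02815271]), 'gripper_width': 1.0023312296564664} 0.0653
scene 42.6190168614482 273.63017863196194 208.65489390980036 [0.02070244 0.         0.         0.         0.        ] [[ 0.85023356 -0.526195   -0.01489034]
 [-0.36796985 -0.57386745 -0.73162445]
 [ 0.37643205  0.62753086 -0.68154526]] [-0.53162902  0.25263818  1.15948627]
rack [(0.7, [272.1, 212.5]), (0.36, [238.4, 205.8])]
bar [(0.73, [238.2, 209.7])]
stop [(0.94, [296.5, 213.4])]
jar [(0.79, [267.1, 298.4]), (0.76, [235.1, 269.7]), (0.62, [282.0, 266.3]), (0.56, [222.3, 303.7])]
honey_pot []
mug [(0.73, [339.3, 186.8]), (0.72, [271.9, 211.9])]
top 43.66509178875892 283.43548120282003 215.7742126347403 [-0.06993865  0.          0.          0.          0.        ] [[-0.00203968 -0.99981417 -0.01916914]
 [-0.9812736   0.00569327 -0.19253494]
 [ 0.1926083   0.01841746 -0.98110287]] [-0.02322072  0.60200613  1.03000324]
rack [(0.7, [264.3, 208.8])]
bar [(0.78, [250.6, 244.1])]
stop [(0.64, [298.6, 190.7]), (0.25, [411.4, 212.5])]
jar [(0.96, [378.6, 326.5]), (0.9, [392.2, 285.5]), (0.71, [346.7, 296.7]), (0.64, [366.2, 247.1])]
honey_pot [(0.79, [415.1, 212.7])]
mug [(0.7, [291.7, 123.3])]
```

View pics/scene0.png

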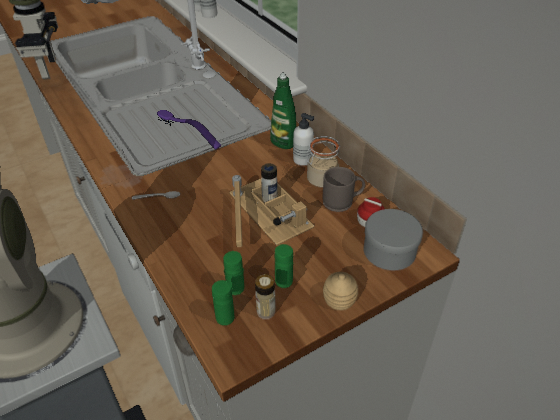

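View pics/top0.png

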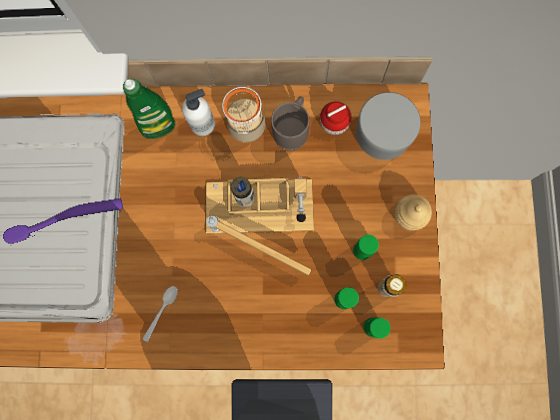

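The top view shows the target jar at (393,286), with green look-alikes at (367,247), (347,298) and (378,328). The honey pot is at (414,212). The rack spans about (205-313, 178-233), the bar's free end is at about (309,272) and the pin at (212,222). I'll enlarge it for accurate corners.

```bash
cat > h.py <<'E'
import numpy as np, cv2
def K(c):
    f=210/np.tan(np.radians(c["fovy"]/2)); return np.array([[f,0,c["cx"]],[0,f,c["cy"]],[0,0,1]])
def onz(c,uv,z):
    n=cv2.undistortPoints(np.array([[uv]],float),K(c),np.array(c["dist_coeffs"]))[0,0]
    R=np.array(c["R"]);t=np.array(c["t"]); d=R.T@np.array([n[0],n[1],1]); o=-R.T@t
    return o+d*(z-o[2])/d[2]
def proj(c,X):
    R=np.array(c["R"]);t=np.array(c["t"])
    return cv2.projectPoints(np.array(X,float).reshape(-1,3),cv2.Rodrigues(R)[0],t,K(c),np.array(c["dist_coeffs"]))[0][:,0]
def crop(c,name,x0,y0,x1,y1,s):
    cv2.imwrite(name,cv2.resize(c["img"][y0:y1,x0:x1,::-1],None,fx=s,fy=s,interpolation=cv2.INTER_CUBIC))
E
python3 - <<'E'
from station import env
from h import *
c=env.camera("top"); crop(c,"pics/top1.png",195,160,325,285,5)
crop(c,"pics/top1b.png",325,225,435,345,5)
s=env.camera("scene"); crop(s,"pics/sc1.png",195,150,325,330,3.3)
import pickle; pickle.dump((c,s),open("c.pkl","wb"))
for k in ["jar","bar","stop","honey_pot"]:
  for n,q in(("top",c),("scene",s)):
    for d in env.outline_of(k,q):
        r=d["region"]; ys,xs=np.nonzero(r); print(k,n,round(d["p"],2),np.round(d["position"],1),xs.min(),xs.max(),ys.min(),ys.max(),len(xs))
E
```

```text
jar top 0.88 [346.9 296.9] 335 358 288 308 403
jar top 0.87 [375.2 328.9] 364 389 318 338 443
jar top 0.69 [364.9 246.9] 353 378 233 259 490
jar top 0.65 [389. 287.] 378 406 275 296 509
jar scene 0.91 [222.6 301.9] 212 233 280 324 797
jar scene 0.8 [233.4 268.4] 222 244 251 295 763
jar scene 0.63 [281.6 265.6] 276 292 244 286 647
jar scene 0.57 [267.4 296. ] 255 274 274 318 766
bar top 0.56 [253.8 246.4] 206 309 216 273 937
bar scene 0.85 [237.5 210.8] 232 241 175 246 452
stop top 0.77 [302.3 192.5] 293 306 177 222 413
stop scene 0.82 [294.8 214. ] 273 307 201 227 453
honey_pot top 0.97 [415.1 212.2] 395 431 195 228 956
honey_pot scene 0.73 [337.8 290.4] 323 357 271 309 1092
honey_pot scene 0.54 [237.6 209. ] 232 241 174 246 465
honey_pot scene 0.33 [295.  214.2] 272 305 202 226 456
```

View pics/top1.png

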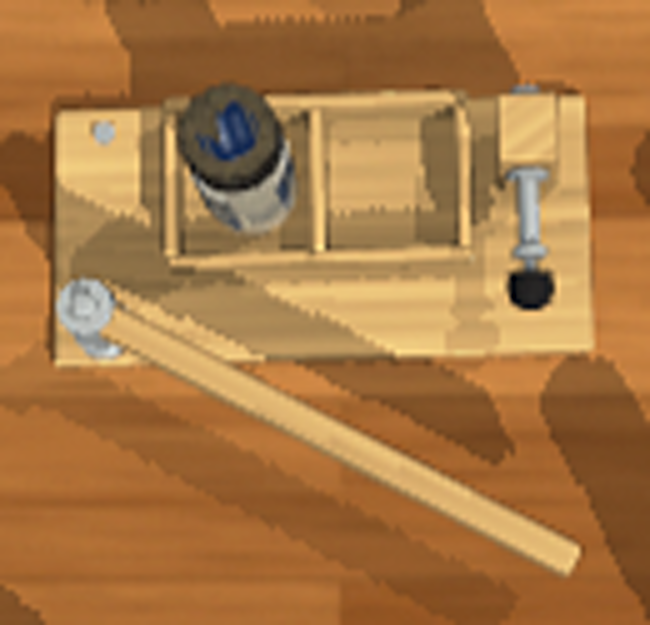

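View pics/top1b.png

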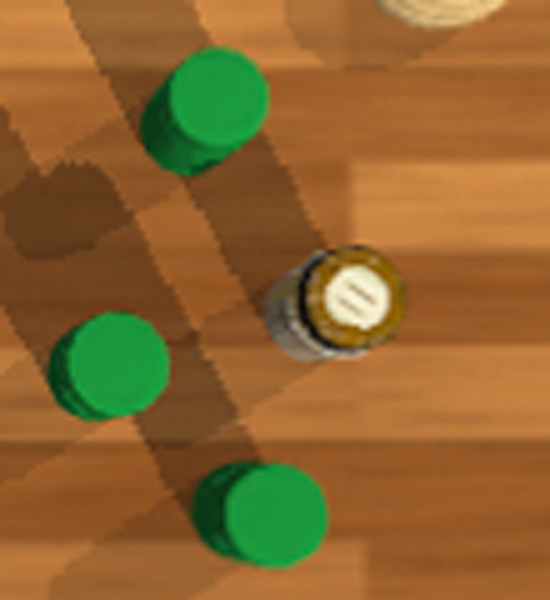

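View pics/sc1.png

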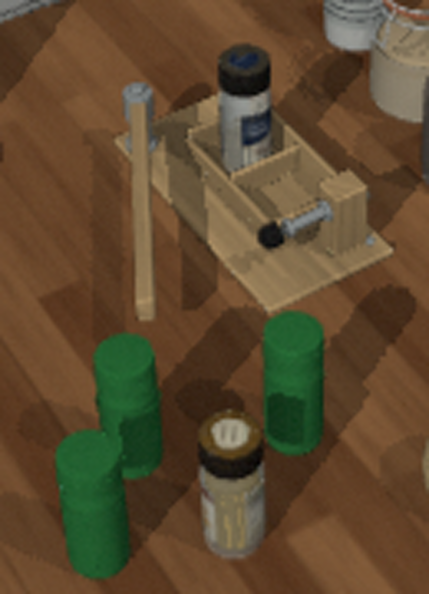

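```bash
cat > m.py <<'E'
import pickle
from h import *
c,s=pickle.load(open("c.pkl","rb"))
def T(u,v,x0,y0,k): return ((u+.5)/k-.5+x0,(v+.5)/k-.5+y0)
A=lambda u,v:T(u,v,195,160,5); B=lambda u,v:T(u,v,325,225,5); S=lambda u,v:T(u,v,195,150,3.3)
def fit(P,Q):
    P=np.array(P);Q=np.array(Q);p=P.mean(0);q=Q.mean(0)
    H=(P-p).T@(Q-q); th=np.arctan2(H[0,1]-H[1,0],H[0,0]+H[1,1])
    R=np.array([[np.cos(th),-np.sin(th)],[np.sin(th),np.cos(th)]]); o=q-R@p
    return R,o,th,np.array(Q)-(P@R.T+o)
loc=[(-.075,.117),(-.075,-.117),(.04,-.117),(.04,.117)]
Q=[onz(c,A(*p),.008)[:2] for p in [(55,363),(592,348),(584,95),(57,107)]]
R,o,th,res=fit(loc,Q); print("rack",o,np.degrees(th),res*1e3)
Q2=[onz(s,S(*p),.008)[:2] for p in [(275,309),(392,250)]]
print("scene FR,BR",Q2, "top",Q[1],Q[2])
w=lambda x,y,z:np.r_[R@[x,y]+o,z]
print("bay",w(0,-.0315,.008),"pin",w(-.06,.095,.051), "jar_in_rack",onz(c,A(228,135),.105))
e=onz(c,A(575,558),.062);print("bar end top",e)
d=e[:2]-w(-.06,.095,0)[:2];print(np.linalg.norm(d)); a=np.arctan2(d[1],d[0]); print("bar open rad",a+np.pi/2-th)
print("jar cap",onz(c,B(355,298),.105),"scene",onz(s,S(230,432),.105))
print("greens",[onz(c,B(*p),.105)[:2] for p in [(218,98),(112,364),(277,515)]],"scene",[onz(s,S(*p),.105)[:2] for p in [(294,332),(127,355),(90,452)]])
print("buffer tip",onz(c,A(531,290),.051), "stop post",w(.01,-.09,0),"buf local",R.T@(onz(c,A(531,303),.051)[:2]-o))
# overlay
im=c["img"][:,:,::-1].copy()
E
python3 m.py
```

```text
rack [0.65359238 0.02937293] 1.1099260580633135 [[ 0.09154137 -0.4853228 ]
 [ 0.9679491   0.58284792]
 [-0.9491799   0.40154018]
 [-0.11031057 -0.49906529]]
scene FR,BR [array([ 0.58186683, -0.0905959 ]), array([ 0.69025307, -0.08628686])] top [ 0.58184077 -0.08847507] [ 0.69490206 -0.08642875]
bay [ 0.65420256 -0.00212116  0.008     ] pin [0.59176343 0.12319287 0.051     ] jar_in_rack [0.65306086 0.06043378 0.105     ]
bar end top [ 0.48638995 -0.07844788  0.062     ]
0.2275138672504229
bar open rad -0.5009201006174853
jar cap [ 0.45646386 -0.24338654  0.105     ] scene [ 0.45454356 -0.24258969  0.105     ]
greens [array([ 0.53493109, -0.19269151]), array([ 0.43172177, -0.14864112]), array([ 0.37409176, -0.21040342])] scene [array([ 0.53350288, -0.19293359]), array([ 0.43112456, -0.15161604]), array([ 0.37347628, -0.20974475])]
buffer tip [ 0.59924561 -0.06168458  0.051     ] stop post [ 0.66533386 -0.06041648  0.        ] buf local [-0.06162081 -0.0898344 ]
```

Measured positions in world metres:

| Item | Position / value |
|---|---|
| Jar | (0.4555, -0.243) |
| Rack origin | (0.6536, 0.0294) |
| Rack yaw | 1.1° |
| Empty bay | (0.654, -0.002) |
| Pin | (0.592, 0.123) |
| Bar opening | 0.50 rad |
| Buffer tip | about 62 mm ahead of the rack origin |

The jaws will run along the rack's x, so the tool yaw is about 91°.

```bash
python3 -m crank '100 32 -25 0 -0.12; 100 64 -50 0 -0.24; 100 96 -75 0 -0.36; 100 128 -100 0 -0.48; 100 158 -124 0 -0.59'
```

```text
clock: 1.62
ee_pos: [0.4519, 0.538, 0.303]
orientation: [180.0, 0.0, 122.1]
contact_force: [0.6, 0.6, 0.3]
gripper_width: 1.0
```

```bash
python3 -m crank '100 19 -36 0 -0.11; 100 38 -72 0 -0.22; 100 57 -108 0 -0.33; 100 76 -144 0 -0.44; 100 95 -180 0 -0.541'
python3 -m crank '100 0 -40 0 0; 100 0 -80 0 0; 100 0 -120 0 0; 100 0 -160 0 0; 100 0 -200 0 0'
python3 -m crank '100 -15 -38 0 0; 100 -30 -76 0 0; 100 -45 -114 0 0; 100 -60 -152 0 0; 100 -75 -190 0 0'
```

```text
clock: 2.03
ee_pos: [0.5475, 0.3562, 0.3032]
orientation: [180.0, -0.0, 90.8]
contact_force: [0.5, 1.3, 0.4]
gripper_width: 0.998
clock: 2.45
ee_pos: [0.5473, 0.1544, 0.3034]
orientation: [179.9, -0.0, 90.8]
contact_force: [1.3, -0.3, -0.0]
gripper_width: 1.0
clock: 2.87
ee_pos: [0.4713, -0.0372, 0.3037]
orientation: [179.9, -0.0, 90.8]
contact_force: [0.3, -0.1, 0.6]
gripper_width: 1.002
```

```bash
python3 -m crank '100 -4 -41 0 0; 100 -8 -82 0 0; 100 -12 -123 0 0; 100 -16 -164 0 0; 100 -16 -205 0 0'
python3 -m crank '80 0 0 -15 0; 80 0 0 -30 0; 80 0 0 -45 0; 80 0 0 -60 0; 80 0 0 -70 0'
python3 - <<'E'
from station import env
from h import *
s=env.camera("scene"); crop(s,"pics/sc2.png",180,180,340,330,4)
c=env.camera("top"); crop(c,"pics/top2.png",325,225,435,345,5)
print(env.state()["ee_pos"],env.state()["orientation"])
E
```

```text
clock: 3.28
ee_pos: [0.4542, -0.2442, 0.3041]
orientation: [179.9, -0.0, 90.8]
contact_force: [0.1, 0.1, -0.7]
gripper_width: 1.002
clock: 3.7
ee_pos: [0.4541, -0.2442, 0.233]
orientation: [179.9, -0.1, 90.8]
contact_force: [0.2, 0.2, -0.2]
gripper_width: 0.804
[ 0.4538015  -0.24396736  0.23292925] [ 1.79980049e+02 -9.03486200e-02  9.07709148e+01]
```

View pics/sc2.png

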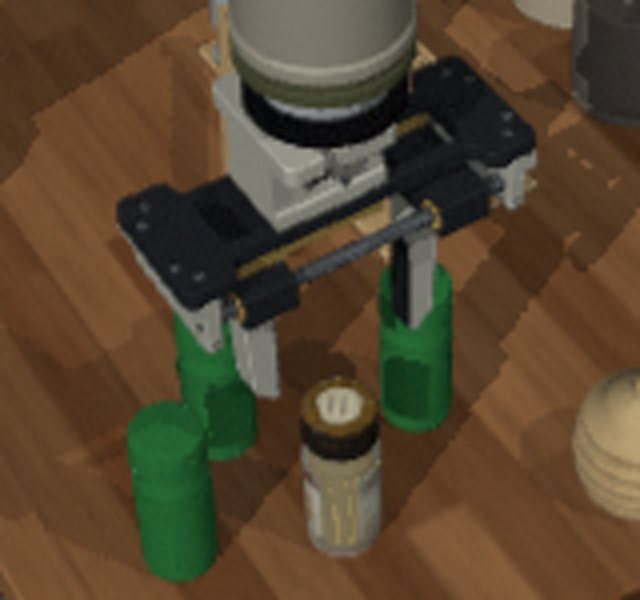

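The open fingers sit above and either side of the jar, whose cap is at (340,407) in the crop. The green jars are clear of the fingers. Descending.

```bash
python3 -m crank '80 1 0 -22 0; 80 1 0 -44 0; 80 1 0 -66 0; 80 1 0 -88 0; 80 1 0 -107 0'
python3 -m crank '40 0 0 0 0; 30 0 0 0 0; 30 0 0 0 0; 30 0 0 0 0; 30 0 0 0 0' 20
python3 -m crank '30 0 0 0 0; 30 0 0 0 0; 30 0 0 0 0; 30 0 0 0 0; 30 0 0 0 0'
python3 -m crank '30 0 0 5 0; 30 0 0 12 0; 30 0 0 22 0; 30 0 0 36 0; 30 0 0 50 0'
```

```text
clock: 4.22
ee_pos: [0.4554, -0.244, 0.1256]
orientation: [179.9, -0.1, 90.8]
contact_force: [-0.2, -0.1, -0.3]
gripper_width: 0.799
clock: 4.63
ee_pos: [0.4559, -0.2441, 0.1268]
orientation: [179.8, -0.0, 90.8]
contact_force: [-0.2, 1.1, -0.3]
gripper_width: 0.489
clock: 5.05
ee_pos: [0.4562, -0.2442, 0.1274]
orientation: [179.8, -0.0, 90.8]
contact_force: [-0.4, 0.3, 7.4]
gripper_width: 0.439
clock: 5.47
ee_pos: [0.456, -0.2442, 0.1785]
orientation: [179.8, -0.0, 90.8]
contact_force: [0.1, 0.2, -1.1]
gripper_width: 0.437
```

```bash
python3 -m crank '30 0 0 25 0; 30 0 0 50 0; 30 0 0 75 0; 30 0 0 90 0; 30 0 0 100 0'
python3 -m crank '30 24 30 0 0; 30 48 60 0 0; 30 72 90 0 0; 30 96 120 0 0; 30 120 147 0 0'
python3 -m crank '30 20 24 0 0; 30 40 48 0 0; 30 60 72 0 0; 30 74 90 0 0; 30 78 95 0 0'
python3 - <<'E'
from station import env
from h import *
s=env.camera("scene"); crop(s,"pics/sc3.png",190,100,350,250,4)
c=env.camera("top"); crop(c,"pics/top3.png",195,130,335,285,4)
st=env.state();print(st["ee_pos"],st["orientation"],st["contact_force"],st["gripper_width"])
E
```

```text
clock: 5.88
ee_pos: [0.4561, -0.2443, 0.2811]
orientation: [179.6, 0.0, 90.8]
contact_force: [0.1, -0.0, -1.4]
gripper_width: 0.438
clock: 6.3
ee_pos: [0.5767, -0.0951, 0.2814]
orientation: [179.7, -0.0, 90.8]
contact_force: [0.7, -0.6, -1.5]
gripper_width: 0.439
clock: 6.72
ee_pos: [0.6564, 0.0046, 0.2808]
orientation: [179.7, -0.1, 91.1]
contact_force: [-0.4, 0.6, -0.2]
gripper_width: 0.44
[0.65477493 0.00142112 0.28082974] [ 1.79715424e+02 -6.15083907e-03  9.09670578e+01] [-0.29992977 -0.7128736  -1.54843026] 0.43728246551016975
```

View pics/sc3.png

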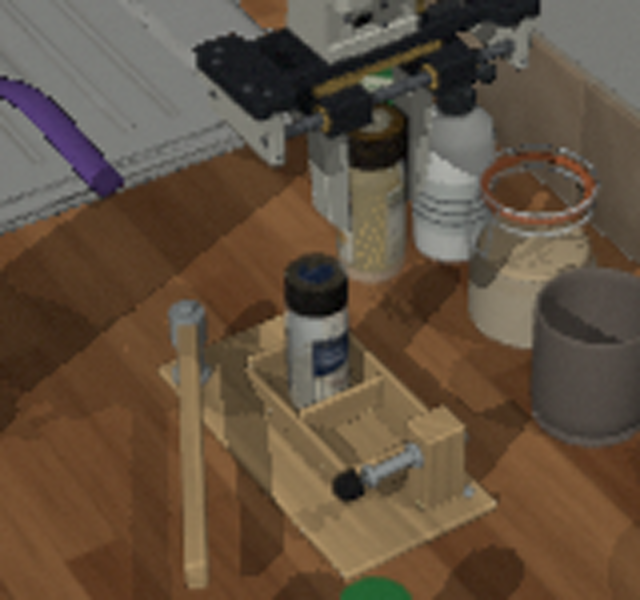

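View pics/top3.png

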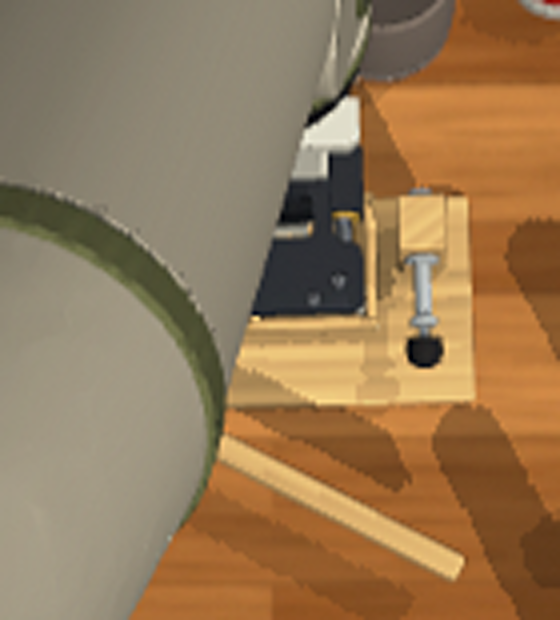

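The scene view shows the jar upright in the fingers, with the cap at crop (378,125) and the base at (372,275). The bay is below it and empty. I'll check where the held jar is against the calibration.

Run:
```python
from station import env
from h import *
s=env.camera("scene")
st=env.state();p=st["ee_pos"];print(p,st["orientation"])
b=p[2]-.1274
im=s["img"][:,:,::-1].copy(); im=cv2.resize(im[100:250,190:350],None,fx=4,fy=4,interpolation=cv2.INTER_CUBIC)
th=np.linspace(0,2*np.pi,60)
for z,r in((b,.0205),(b+.105,.0195)):
    q=proj(s,np.c_[p[0]+r*np.cos(th),p[1]+r*np.sin(th),0*th+z]); q=((q-[190,100])*4).astype(int)
    cv2.polylines(im,[q.reshape(-1,1,2)],True,(0,0,255),1)
# rack bay outline check
a=np.radians(1.11);R=np.array([[np.cos(a),-np.sin(a)],[np.sin(a),np.cos(a)]]);o=np.array([.6536,.0294])
for z,bx in((.033,[(-.03,-.06),(.03,-.06),(.03,-.003),(-.03,-.003)]),(.008,[(-.075,.117),(-.075,-.117),(.04,-.117),(.04,.117)])):
    q=proj(s,[np.r_[R@np.array(v)+o,z] for v in bx]);q=((q-[190,100])*4).astype(int);cv2.polylines(im,[q.reshape(-1,1,2)],True,(255,0,255),1)
cv2.imwrite("pics/ov3.png",im)
```

```text
[ 6.54025209e-01 -3.61125329e-04  2.81017041e-01] [1.79732899e+02 3.13667050e-02 9.08474936e+01]
```

View pics/ov3.png

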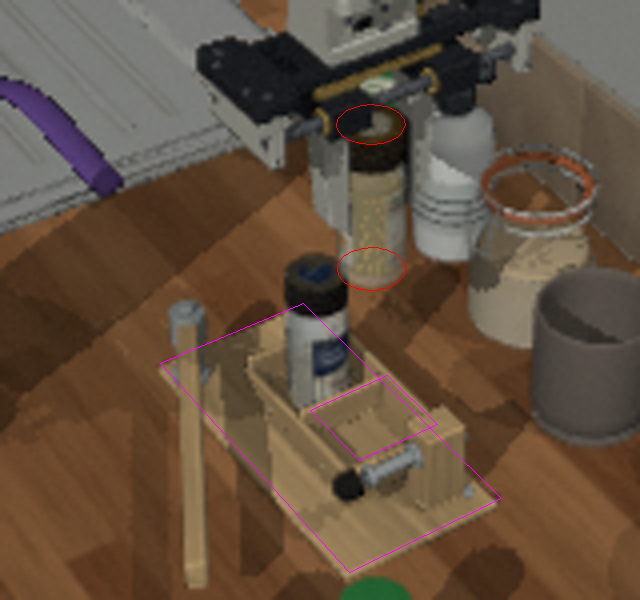

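The overlay of the held jar, bay and rack fits to about 2 mm. Lowering.

```bash
python3 -m crank '30 0 -2 -20 0; 30 0 -2 -40 0; 30 0 -2 -60 0; 30 0 -2 -80 0; 30 0 -2 -95 0'
python3 -m crank '30 0 0 -10 0; 30 0 0 -20 0; 30 0 0 -30 0; 30 0 0 -38 0; 30 0 0 -44 0'
python3 -m crank '30 0 0 -1 0; 30 0 0 -1 0; 30 0 0 -2 0; 30 0 0 -2 0; 30 0 0 -2 0'
```

```text
clock: 7.28
ee_pos: [0.6525, -0.0047, 0.185]
orientation: [179.8, 0.1, 90.7]
contact_force: [0.4, 0.5, -1.5]
gripper_width: 0.437
clock: 7.7
ee_pos: [0.6524, -0.0049, 0.1404]
orientation: [179.8, 0.1, 90.7]
contact_force: [-0.3, 0.2, -0.4]
gripper_width: 0.437
clock: 8.12
ee_pos: [0.6526, -0.0049, 0.1388]
orientation: [179.8, 0.1, 90.7]
contact_force: [-0.5, -0.0, -0.8]
gripper_width: 0.44
```

```bash
python3 -m crank '30 1 1 -1 0; 30 1 1 -2 0; 30 1 1 -2 0; 30 1 1 -3 0; 30 1 1 -3 0'
python3 -m crank '30 0 0 -1 0; 30 0 0 -1 0; 30 0 0 -1 0; 30 0 0 -1 0; 30 0 0 -1 0'
```

```text
clock: 8.53
ee_pos: [0.6535, -0.0039, 0.1357]
orientation: [179.8, 0.1, 90.7]
contact_force: [-0.7, -0.2, -1.2]
gripper_width: 0.434
clock: 8.95
ee_pos: [0.6536, -0.004, 0.1354]
orientation: [179.8, 0.1, 90.7]
contact_force: [-2.5, -1.1, 6.6]
gripper_width: 0.434
```

Contact shows as +6.6 N vertically, so the jar is on the bay floor. Opening moderately.

```bash
python3 -m crank '50 0 0 0 0; 55 0 0 0 0; 60 0 0 0 0; 65 0 0 0 0; 65 0 0 0 0'
python3 -m crank '65 0 0 20 0; 65 0 0 40 0; 65 0 0 60 0; 65 0 0 90 0; 65 0 0 120 0'
```

```text
clock: 9.37
ee_pos: [0.6536, -0.0039, 0.1353]
orientation: [179.8, 0.1, 90.7]
contact_force: [-1.3, -0.4, -0.6]
gripper_width: 0.643
clock: 9.78
ee_pos: [0.6531, -0.004, 0.2558]
orientation: [179.9, 0.1, 90.7]
contact_force: [0.5, -0.4, -0.4]
gripper_width: 0.647
```

```bash
python3 -m crank '40 -38 -9 0 -0.1; 20 -76 -18 0 -0.2; 0 -114 -27 0 -0.3; 0 -152 -36 0 -0.4; 0 -190 -44 0 -0.49' 30
python3 - <<'E'
from station import env
from h import *
s=env.camera("scene"); crop(s,"pics/sc4.png",190,130,330,260,4.5)
c=env.camera("top"); crop(c,"pics/top4.png",195,150,325,285,4.5)
st=env.state();print(st["ee_pos"],st["orientation"],st["contact_force"],st["gripper_width"])
a=np.radians(1.11);R=np.array([[np.cos(a),-np.sin(a)],[np.sin(a),np.cos(a)]]);o=np.array([.6536,.0294])
pin=R@[-.06,.095]+o
for th in (.5,.45,.4,.35,.3,.25,.2,.15,.1,.05,.02,0):
    x=np.array([np.cos(th),-np.sin(th)]);d=np.array([-np.sin(th),-np.cos(th)])
    print(th,*[np.round((pin+R@(.215*d-k*x))*1e3,1) for k in (.0245,.040)],round(91.1-np.degrees(th),1))
E
```

```text
clock: 10.2
ee_pos: [0.4612, -0.0484, 0.2559]
orientation: [179.9, 0.1, 62.3]
contact_force: [0.3, -0.8, 0.1]
gripper_width: 0.34
[ 0.45678344 -0.04909653  0.25569631] [-1.79829200e+02  1.56379461e-01  6.22309793e+01] [1.04226462 0.28547776 0.28276535] 0.2562726828810745
0.5 [470.6 -56.1] [456.9 -48.9] 62.5
0.45 [479.8 -61.9] [465.7 -55.5] 65.3
0.4 [489.2 -67.3] [474.8 -61.5] 68.2
0.35 [498.8 -72.2] [484.1 -67.2] 71.0
0.3 [508.7 -76.6] [493.8 -72.3] 73.9
0.25 [518.8 -80.5] [503.7 -76.9] 76.8
0.2 [529.  -83.9] [513.8 -81.1] 79.6
0.15 [539.5 -86.8] [524.1 -84.7] 82.5
0.1 [550.  -89.1] [534.6 -87.9] 85.4
0.05 [560.7 -90.9] [545.2 -90.5] 88.2
0.02 [567.1 -91.8] [551.6 -91.8] 90.0
0 [571.4 -92.2] [555.9 -92.5] 91.1
```

View pics/sc4.png

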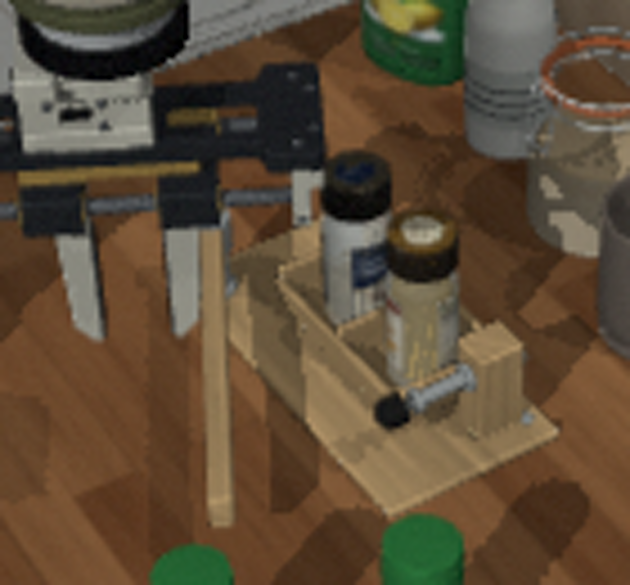

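View pics/top4.png

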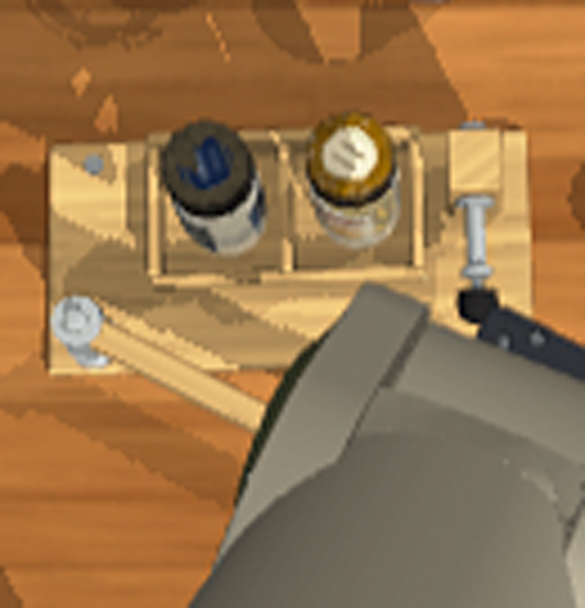

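The jar stands upright in the right-hand bay, cap at (425,230) in the scene crop. The bar has not moved and the gripper is on its front side. Lowering the closed fingers in front of the bar end.

```bash
python3 -m crank '0 -2 1 0 0; 0 -4 2 0 0; 0 -4 2 0 0; 0 -4 2 -10 0; 0 -4 2 -20 0'
python3 -m crank '0 0 0 -20 0; 0 0 0 -40 0; 0 0 0 -60 0; 0 0 0 -80 0; 0 0 0 -100 0'
python3 -m crank '0 0 0 -5 0; 0 0 0 -10 0; 0 0 0 -15 0; 0 0 0 -15 0; 0 0 0 -15 0'
python3 - <<'E'
from station import env
from h import *
s=env.camera("scene"); crop(s,"pics/sc5.png",170,150,330,270,5)
st=env.state();print(st["ee_pos"],st["orientation"],st["contact_force"],st["gripper_width"])
E
```

```text
clock: 10.72
ee_pos: [0.4542, -0.0468, 0.2357]
orientation: [-179.9, 0.1, 62.3]
contact_force: [0.3, 0.8, 0.0]
gripper_width: 0.007
clock: 11.13
ee_pos: [0.4554, -0.0464, 0.1343]
orientation: [-180.0, 0.1, 62.4]
contact_force: [0.6, -0.4, 0.2]
gripper_width: 0.004
clock: 11.55
ee_pos: [0.4557, -0.0464, 0.1197]
orientation: [-180.0, 0.1, 62.4]
contact_force: [0.6, 0.3, 0.2]
gripper_width: 0.01
[ 0.45573521 -0.04641971  0.11988024] [1.79987493e+02 6.02429777e-02 6.23942018e+01] [ 0.57817116  0.08685197 -0.34350273] 0.008976499206002955
```

View pics/sc5.png

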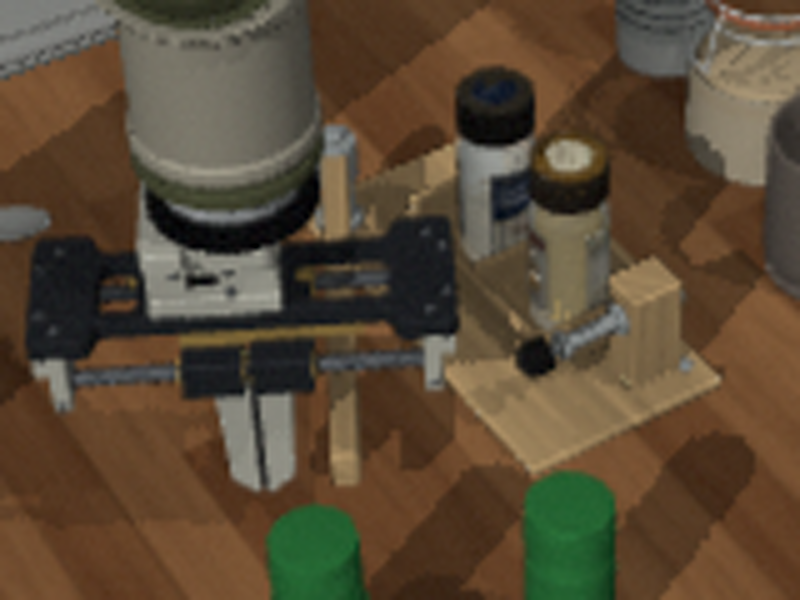

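The closed fingers are about 15-20 mm in front of the bar near its free end, at bar height. Pushing along the arc.

```bash
python3 -m crank '0 5 -3 0 0; 0 10 -6 0 0; 0 15 -10 0 0; 0 19 -12 0 0.02; 0 24 -15 0 0.05'
python3 -m crank '0 5 -3 0 0.025; 0 9 -6 0 0.05; 0 14 -8 0 0.075; 0 19 -10 0 0.1; 0 24 -12 0 0.125'
```

```text
clock: 12.02
ee_pos: [0.4794, -0.0613, 0.12]
orientation: [-179.9, 0.1, 65.4]
contact_force: [-3.1, 2.5, 2.7]
gripper_width: 0.007
clock: 12.43
ee_pos: [0.5034, -0.0741, 0.1199]
orientation: [-179.9, 0.1, 72.7]
contact_force: [-4.7, -0.0, 1.5]
gripper_width: 0.004
```

```bash
python3 -m crank '0 5 -2 0 0.025; 0 10 -4 0 0.05; 0 15 -6 0 0.075; 0 20 -8 0 0.1; 0 26 -10 0 0.12'
python3 -m crank '0 3 -1 0 0.015; 0 6 -2 0 0.03; 0 9 -2 0 0.045; 0 12 -3 0 0.06; 0 14 -3 0 0.07'
python3 - <<'E'
from station import env
from h import *
s=env.camera("scene"); crop(s,"pics/sc6.png",190,150,350,270,5)
st=env.state();print(st["ee_pos"],st["orientation"],st["contact_force"],st["gripper_width"])
E
```

```text
clock: 12.85
ee_pos: [0.5298, -0.0838, 0.1198]
orientation: [-179.9, 0.1, 79.7]
contact_force: [-2.7, 2.8, 0.7]
gripper_width: 0.003
clock: 13.27
ee_pos: [0.544, -0.0874, 0.1198]
orientation: [-179.9, 0.1, 83.8]
contact_force: [-3.1, -2.1, -0.3]
gripper_width: 0.002
[ 0.54428986 -0.08748146  0.11980412] [-1.79886888e+02  1.16626379e-01  8.37707073e+01] [-2.72863246 -1.45923879  0.25698231] 0.003473802076303237
```

View pics/sc6.png

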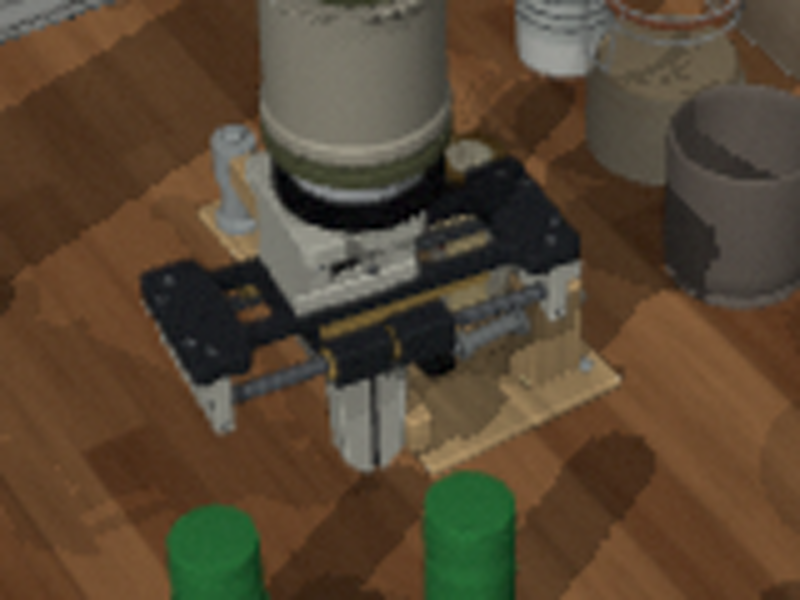

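```bash
python3 -m crank '0 2 0 0 0.01; 0 4 -1 0 0.02; 0 6 -1 0 0.03; 0 8 -2 0 0.038; 0 10 -2 0 0.046'
python3 -m crank '0 1 0 0 0.005; 0 2 0 0 0.01; 0 3 -1 0 0.014; 0 3 -1 0 0.014; 0 4 -1 0 0.018'
```

```text
clock: 13.73
ee_pos: [0.5545, -0.0894, 0.1198]
orientation: [-179.9, 0.1, 86.5]
contact_force: [-4.0, -0.3, 0.1]
gripper_width: 0.007
clock: 14.15
ee_pos: [0.5583, -0.0902, 0.1198]
orientation: [-179.9, 0.1, 87.5]
contact_force: [-5.1, 0.7, 1.3]
gripper_width: 0.006
```

```bash
python3 -m crank '0 1 0 0 0.005; 0 1 0 0 0.005; 0 2 0 0 0.009; 0 2 0 0 0.009; 0 2 0 0 0.009'
```

```text
clock: 14.57
ee_pos: [0.5601, -0.0904, 0.1198]
orientation: [-179.8, 0.1, 88.0]
contact_force: [-4.4, -0.3, 1.5]
gripper_width: 0.004
```

```bash
python3 -m crank '0 1 0 0 0.005; 0 1 0 0 0.005; 0 1 0 0 0.005; 0 2 0 0 0.009; 0 2 0 0 0.009'
python3 -m crank '0 0.5 0 0 0.003; 0 1 0 0 0.005; 0 1 0 0 0.005; 0 1.5 0 0 0.007; 0 1.5 0 0 0.007'
```

```text
clock: 14.98
ee_pos: [0.5618, -0.0907, 0.1198]
orientation: [-179.8, 0.1, 88.5]
contact_force: [-4.8, 0.3, 1.2]
gripper_width: 0.004
clock: 15.4
ee_pos: [0.563, -0.0908, 0.1197]
orientation: [-179.8, 0.1, 88.9]
contact_force: [-6.1, -0.2, 1.7]
gripper_width: 0.004
```

```bash
python3 -m crank '0 0.5 0 0 0.002; 0 0.5 0 0 0.002; 0 1 0 0 0.005; 0 1 0 0 0.005; 0 1 0 0 0.005'
python3 -m crank '0 0.5 0 0 0.002; 0 0.5 0 0 0.002; 0 1 0 0 0.005; 0 1 0 0 0.005; 0 1 0 0 0.005'
```

```text
clock: 15.82
ee_pos: [0.5635, -0.0909, 0.1197]
orientation: [-179.7, 0.1, 89.2]
contact_force: [-6.2, -0.5, 1.6]
gripper_width: 0.007
clock: 16.23
ee_pos: [0.5641, -0.091, 0.1198]
orientation: [-179.7, 0.1, 89.5]
contact_force: [-5.9, -0.2, 2.1]
gripper_width: 0.006
```

```bash
python3 -m crank '0 0.5 0 0 0; 0 1 0 0 0; 0 1 0 0 0; 0 1.5 0 0 0; 0 1.5 0 0 0'
python3 -m crank '0 0.5 0 0 0; 0 1 0 0 0; 0 1 0 0 0; 0 1.5 0 0 0; 0 1.5 0 0 0'
```

```text
clock: 16.65
ee_pos: [0.5645, -0.091, 0.1198]
orientation: [-179.6, 0.1, 89.4]
contact_force: [-7.5, 0.5, 4.4]
gripper_width: 0.008
clock: 17.07
ee_pos: [0.5647, -0.0911, 0.1198]
orientation: [-179.4, 0.1, 89.4]
contact_force: [-8.8, -0.0, 5.5]
gripper_width: 0.007
```

```bash
python3 -m crank '0 1 0 0 0; 0 1.5 0 0 0; 0 2 0 0 0; 0 2 0 0 0; 0 2 0 0 0'
```

```text
clock: 17.48
ee_pos: [0.565, -0.0911, 0.1198]
orientation: [-179.2, 0.0, 89.4]
contact_force: [-10.2, 0.2, 6.6]
gripper_width: 0.004
```

```bash
python3 -m crank '0 1 0 0 0; 0 1.5 0 0 0; 0 2 0 0 0; 0 2 0 0 0; 0 2 0 0 0'
```

```text
clock: 17.9
ee_pos: [0.5652, -0.0911, 0.1198]
orientation: [-179.0, 0.0, 89.4]
contact_force: [-10.3, 0.5, 6.9]
gripper_width: 0.008
```

```bash
python3 -m crank '0 1.5 0 0 0; 0 2 0 0 0; 0 2.5 0 0 0; 0 2.5 0 0 0; 0 2.5 0 0 0'
```

```text
clock: 18.32
ee_pos: [0.5655, -0.0912, 0.1198]
orientation: [-178.8, -0.0, 89.4]
contact_force: [-11.4, 0.8, 7.7]
gripper_width: 0.001
```

Run:
```python
from station import env
from h import *
f=[]
s=env.camera("scene"); crop(s,"pics/sc7.png",190,150,350,270,5)
for i in range(3): f.append(env.state()["contact_force"]); env.camera("scene")
print(np.round(f,1), env.state()["ee_pos"])
```

```text
[[-12.4  -0.5   8.4]
 [-11.3   0.3   8.5]
 [-11.3   0.1   8. ]] [ 0.56553815 -0.09118742  0.1198477 ]
```

View pics/sc7.png

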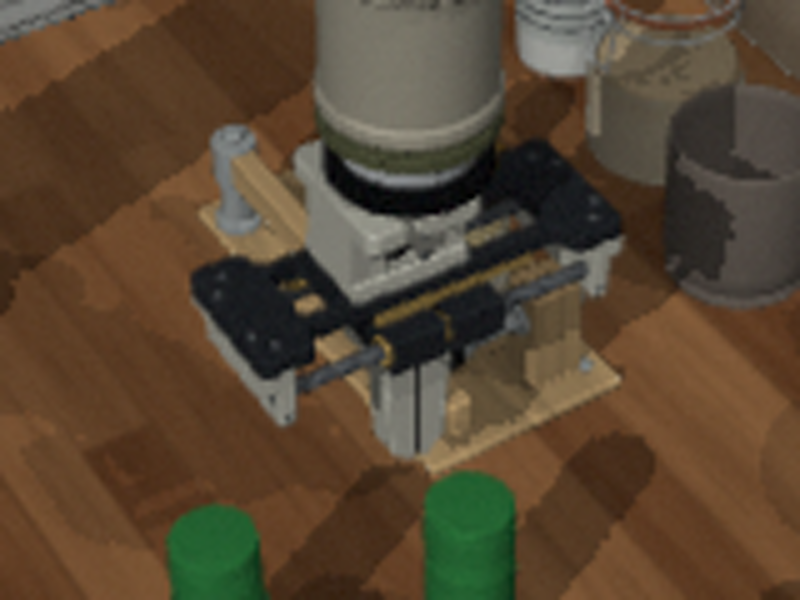

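The force is about 11.5 N at the bar and is no longer moving it, so it is against the solid stop. Holding a little longer within the 10.5-14 N band.

```bash
python3 -m crank '0 2 0 0 0; 0 2.5 0 0 0; 0 2.5 0 0 0; 0 2.5 0 0 0; 0 2.5 0 0 0'
```

```text
clock: 18.93
ee_pos: [0.5658, -0.0912, 0.1199]
orientation: [-178.5, -0.1, 89.3]
contact_force: [-12.4, -0.8, 7.8]
gripper_width: 0.004
```

Run:
```python
from station import env
import numpy as np
f=[]
for i in range(6): f.append(env.state()["contact_force"]); env.camera("scene")
print(np.round(f,1), np.mean(f,0), env.state()["ee_pos"])
```

```text
[[-12.4  -0.8   7.8]
 [-12.7   1.1   8.4]
 [-11.1  -0.3   7.9]
 [-10.3   1.1   8. ]
 [-11.    0.4   9. ]
 [-11.4   0.7   8.3]] [-11.49588873   0.38625128   8.23499581] [ 0.56583416 -0.09121265  0.11991252]
```

Held for over 0.7 s at about 11.5 N on average. Backing straight off along -x.

```bash
python3 -m crank '0 -2 0 0 0; 0 -5 0 0 0; 0 -10 0 0 0; 0 -18 0 0 0; 0 -28 0 0 0'
python3 -m crank '0 -15 0 0 0; 0 -30 0 0 0; 0 -35 0 30 0; 0 -35 0 65 0; 0 -35 0 100 0'
python3 -m crank '0 -5 30 40 0; 0 -10 60 80 0; 0 -10 100 100 0; 0 -10 140 110 0; 0 -10 180 110 0'
python3 -m crank '0 0 40 0 0; 0 0 80 0 0; 0 0 120 0 0; 0 0 160 0 0; 0 0 200 0 0'
python3 - <<'E'
from station import env
from h import *
s=env.camera("scene"); crop(s,"pics/sc8.png",190,150,350,270,5)
c=env.camera("top"); crop(c,"pics/top8.png",195,150,325,285,4.4)
cv2.imwrite("pics/top8f.png",c["img"][:,:,::-1])
E
```

```text
clock: 19.65
ee_pos: [0.5379, -0.0912, 0.1199]
orientation: [-178.6, -0.1, 89.3]
contact_force: [-0.9, -0.4, -0.2]
gripper_width: 0.009
clock: 20.07
ee_pos: [0.5012, -0.0914, 0.2205]
orientation: [-178.5, -0.1, 89.3]
contact_force: [0.5, 0.2, 0.8]
gripper_width: 0.007
clock: 20.48
ee_pos: [0.491, 0.0737, 0.3315]
orientation: [-178.8, -0.2, 89.2]
contact_force: [1.0, -0.1, -0.4]
gripper_width: 0.005
clock: 20.9
ee_pos: [0.49, 0.2753, 0.3315]
orientation: [-178.8, -0.2, 89.2]
contact_force: [1.4, -0.0, -0.0]
gripper_width: 0.006
```

View pics/sc8.png

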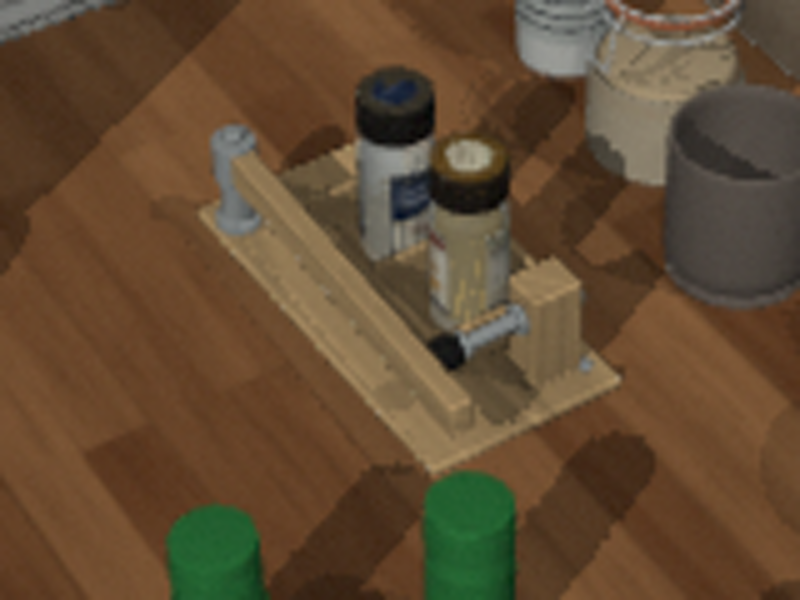

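View pics/top8.png

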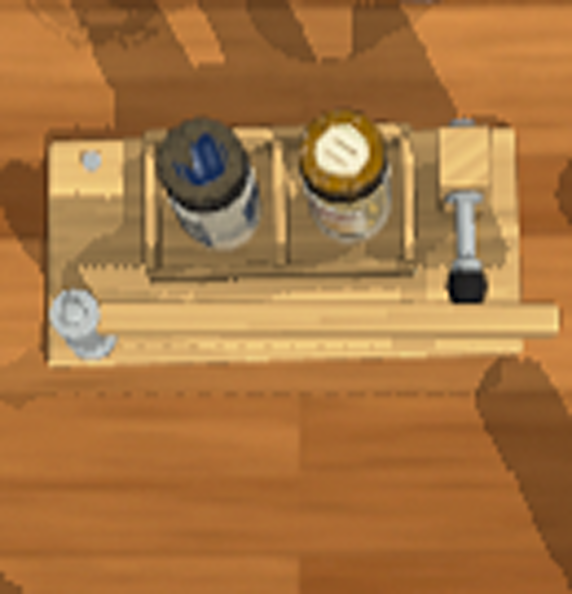

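View pics/top8f.png

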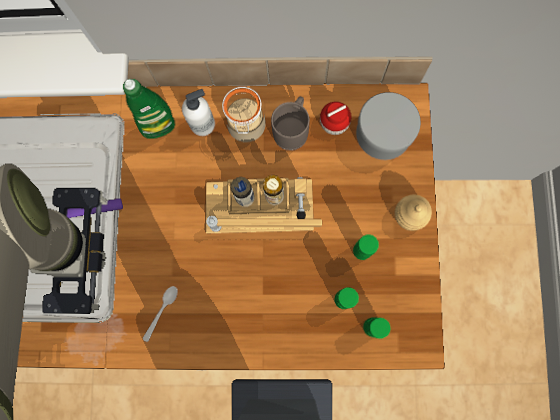

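The bar lies along the rack with the buffer touching its back face, at about (447,352) in the scene crop. Both jars are upright, and the greens, honey pot and mug are where they were. One last check of the bar angle and the buffer.

Run:
```python
from station import env
from h import *
c=env.camera("top")
T=lambda u,v:((u+.5)/4.4-.5+195,(v+.5)/4.4-.5+150)
a=np.radians(1.11);R=np.array([[np.cos(a),-np.sin(a)],[np.sin(a),np.cos(a)]]);o=np.array([.6536,.0294])
for u,v,z in((558,319,.062),(467,303,.062),(467,332,.062),(467,300,.051)):
    print(R.T@(onz(c,T(u,v),z)[:2]-o))
e=R.T@(onz(c,T(558,319),.062)[:2]-o)-[-.06,.095]; print("open",np.arctan2(-e[0],-e[1]))
st=env.state();print(st["joint_velocities"].round(2),st["contact_force"])
env.sign_off()
```

```text
[-0.06876567 -0.13206496]
[-0.06006487 -0.08965464]
[-0.07388633 -0.08927141]
[-0.05652142 -0.08989869]
open 0.038585097633748525
[ 2.69 -1.27  3.14  2.27  1.01  0.35  1.27] [ 0.65257479 -0.51215972 -0.45475209]
the job is handed in; nothing more can be done
```

The spice jar is standing upright in the empty bay, released. The bar has been swung shut and left resting against the stop, and the job is handed in at about 21 s of the 72 s allowed.

- **Jar:** I felt it touch the bay floor before letting go. Later pictures from both cameras show it upright in its bay.
- **Bar:** I pushed it near its free end until it stopped moving, with the force rising well past what the spring and stiff pivot could account for. I then leaned on it at about 11.5 N on average, with single readings from 10.3 to 12.7 N, for roughly 0.7 s.
- **Vertical force:** The wrist also read about 8 N upward while I pressed. I took it to be friction between the fingers and the bar, but did not confirm that.
- **After backing off:** The bar lies against the black buffer, 0.039 rad open. That is about 0.02 rad more than I predicted from the first picture, or 3–4 mm at the buffer. This check is about as fine as the camera calibration and my pixel readings allow, so it cannot confirm that the buffer is fully in. The evidence for that is the force and the bar no longer moving.
- **Everything else:** The green jars, honey pot, mug and the other jar looked unmoved in the last picture. The arm was clear of everything, though it was still settling slightly (up to 3°/s) when I handed in.

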